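# Load the biscuit mould and wind down the moulding press

## Task

Lift the red-handled biscuit mould out of its tray, set it down on the press's feed table with its handle outward, and let go of it; then take it by the handle and slide it in between the guide bars until its head is fully home against the back stop. Now wind the handwheel clockwise, taking a fresh grip as often as you need, until the red spoke stands over the green mark, and let go. Leave the blue-handled mould in its tray and the bowl, jar and brush where they are.

Things in the scene. Friction and masses are not known exactly. Their poses are not given: they have to be found in the camera images.
- red_mould_centre (a point): (mm) Closed biscuit mould, RED handle: aluminium head 95 long, 60 wide, 40 high (sides 36; on top a raised steel plate 80 x 46), 0.5 kg. Point: centre of the head, 20 above its underside. x axis: lengthwise, away from the handle; z up. In the tray the handle lies in a narrow channel (5 clear each side, walls above it), so only the head can be gripped there, across its width.
- red_mould_grip (a point): (mm) Point in the red handle, 145 behind the head's centre (along -x), 26 above the underside; same axes as the head. The handle is 24 wide and 18 high, and reaches from 62 to 158 behind the head's centre.
- blue_mould_centre (a point): (mm) The other mould, the same in every size but with a BLUE handle, in the tray's other bed (which is in which changes); to be left there. Centre of its head, 20 above its underside.
- tray_centre (a point): (mm) Fixed wooden tray 235 x 220, floor 8 above the table; point: middle of the floor. x axis: from handle end to head end. Head centres at x +52, y +-52.5, lying on the floor, 45 free between the heads, free to the sides. The end lip is 18, the handle-channel blocks (x -109 to -16) are 52 above the table.
- press_bed (a point): (mm) Fixed bench screw press. Point: on the bed, 20 above the table, straight under the upright spindle. x axis points INTO the press; the mouth is on the -x side. Flat bed from x -205 to +70, 190 wide. Back stop's face at x +47.5: a mould fully home, handle towards -x, has its head's centre over this point. Platen 82 x 52 hangs over the bed and clears the mould by 7 or more at the start.
- feed_table (a point): (mm) Middle of the press's feed table, the free front part of the bed (bed frame x -140, y 0), same axes as the bed: a mould set down here with its head centred and its handle towards -x overhangs the bed's end with its handle and clears the bars. Nearer than about 120 to the spindle the bridge and handwheel leave no room above the bed for a gripper.
- guide_mouth (a point): (mm) Start of the two parallel guide bars (bed frame x -45, y 0), same axes as the bed. Bars 10 high, 10 wide, inner faces 67 apart, from here to x +50 in the bed frame; in front they flare open to about 80 at bed x -75. Columns 24 thick at bed y +-76; bridge 52 wide in x, 135 to 165 above the table.
- wheel_centre (a point): (mm) Centre of the handwheel at its rim's mid-height, 220 above the table; fixed (the spindle moves down through the wheel). Same axes as the bed. Rim: round bar 16 thick on a circle of radius 70; three spokes 11 thick, 120 degrees apart, one red; hub radius 14; spindle radius 8, at most 35 above this point. Nothing lies under the rim down to the bridge's top, 165 above the table.
- red_spoke (a point): (mm) Outer end of the red spoke, in the middle of the rim, 70 from the wheel's centre; turns with the wheel.
- green_mark (a point): (mm) Green band, 22 wide, on a white plate on one end of the bridge, 168 above the table; point: its middle, 90 from the spindle along the bed's +y. The red spoke must end pointing over it, seen from above.
- handwheel (a joint): Handwheel angle, rad, growing as it is wound clockwise seen from above; stops at 0 and 5.2. At 4.40 the red spoke points over the middle of the green mark; the start lies between 0.6 and 1.8. A turn lowers the platen 24 mm; near the mark the sprung platen bears on the mould and gives 2.5 mm. It turns stiffly (5 N at the rim) and stays where it is left.
- bowl: (mm) Steel bowl, 120 across, 50 high, bystander; centre of its underside.
- jar_centre (a point): (mm) Amber glass jar, 68 across, 85 high, bystander; its centre, half-way up.
- brush: (mm) Pastry brush 180 long lying on the table, bystander; origin under its middle.
Mind the look-alikes: they are no part of the job. Leave any pink or yellow look-alike of the part that bears red_mould_centre alone.

How it is judged:
By the outcome, as a careful person would: the job done as asked, in the order asked, and still so for the second after the job is handed in, with the robot touching nothing.
It also fails if it takes over 72 s, if anything falls off the work surface, if the arm or the gripper's body presses on something with over 40 N, if the wrist force passes 120 N, or if a joint passes its speed limit or range.

## Robot

A 6-joint arm with a two-finger parallel gripper is mounted at the origin on the work surface. World frame = base frame: x ahead of the robot, y to its left, z up, the work surface at z = 0. Lengths are in m, angles in rad, forces in N, time in s.
With the tool pointing down it reaches from about 0.275 to 0.975 m from the base axis. Payload 8.4 kg.
Tool frame: the origin (TCP) lies midway between the tips of the shut fingers; the grasp point (between the pads) lies ctrl.tcp_to_grasp behind it (ctrl.tcp_to_grasp is the distance from the TCP to the grasp point, in m); z points along the fingers, y is the direction in which the jaws open and shut (so a half turn about z gives the same grasp; the last joint's range is limited). The gripper opens to 92 mm and grips with 3 to 60 N. Pads are 20 mm wide; open, the fingers measure 128 mm over their backs; the gripper's body (75 mm by 189 mm) begins 69 mm behind the grasp point.
Start: joints at [-1.233, 0.353, 1.633, -0, 1.155, -0.002], TCP at [0.208, -0.589, 0.215] pointing down, gripper open.
Joint ranges: [-2.63, 2.63], [-0.92, 2.1], [0.06, 2.66], [-1.3, 4.44], [0, 2.69], [-3.02, 3.02]. Speed limits (rad/s): [2.22, 2.22, 2.79, 3.14, 3.14, 3.14].

## Interface

Orientations are given as a unit quaternion [x, y, z, w].
In Python, from station import ctrl gives the robot as it stands.
- The arm moves only by the tool carry_out, never from a script. Its argument "moves" is a list of rows, each a list of 2 entries, a list of its own where there are three numbers: the shift along the world's x, y, z in cm, then the turn, a rotation vector about the world's x, y, z in degrees. In form: [[[x, y, z], [rx, ry, rz]], ...]. A call has 1 to 8 rows; each row is the pose to reach, as a shift and turn from the pose commanded when the call began; what a row does not reach only later rows make up. A row lasts 1/8 s, in which the tool goes at most 62.5 mm and 10.7 degrees, less where a joint would pass 70% of its speed; a pose out of reach is approached as far as the arm can. A call with a gripper value outside its range is refused whole. "fingers" is the finger opening in cm, from 0 to 9.19, set as the call begins (left out, the last holds). The fingers move at their own pace and stop on an object; the grip force is fixed at half the most. Time passes only in rows, so rows that repeat a pose let the fingers close. It gives the time, the measured TCP pose, the force and the opening at its end, in the units of the state.
- ctrl.observe(): the state, without advancing time (a new reading comes with each control period).
- ctrl.camera(name): name is "scene" or "top" or "wrist"; returns the picture (384x512x3 uint8, blue, green, red); there is no depth.
- ctrl.camera_info(name): a dict with "fx", "fy", "cx", "cy" (pixels), "k1" (the pictures are not rectified: a ray, as slopes to the right and down, at radius r is drawn at 1 + k1 r^2 times it, then the intrinsics apply), "xyz" and "rotation" of the camera in the world; the wrist camera has in their place "T_tool_cam" (4x4, takes a point from camera to tool coordinates, whose origin is the TCP and whose axes are the flange's). Camera axes: x right, y down, z forward; pixel columns grow to the right and rows downward; lengths in m; the calibration is good to about 2 mm. A picture is of the moment at which its call begins: read the wrist's pose just before it. camera_info takes no time and is no camera call.
- ctrl.sign_off(): hands the job in, once; it reports no verdict.
Trained networks look in the newest picture that a camera, given by its name, has taken for a name from the list of things; names that differ only in an ending like _2 or _b are one class to them, and where a whole thing is asked for, a point or a joint stands for the part that bears it (a point fixed in the world has none). Each returns a list of dicts, best first, with "p" (0 to 1); they miss things now and then, are a little off and sometimes report something else, mostly with a low value. They report only what shows in the picture. A call takes as long as a camera call. They do not tell look-alikes from the thing itself.
- ctrl.boxes_of(camera, query): "point" ([x, y, z] in m, in world coordinates, good to about 4 mm: the middle of the surface that is visible of it).
- ctrl.outline_of(camera, query): "mask" (384x512 bool, what is visible of it).
- ctrl.pinpoint(camera, query): "point" ([x, y, z] in m, in world coordinates, good to about 4 mm: a listed point, or the origin of a listed thing).
The state is a dict: "clock": time; "q": joint angles; "joint_velocities": joint speeds; "joint_efforts": joint torques, N m; "position": TCP position; "ee_rot": TCP orientation; "ft_force": force on the tool from outside, world axes, zero at the start; "ft_torque": the same for the moment, N m; "finger_gap": finger opening in m.
Only numpy, scipy, OpenCV 4.12 (cv2) and the standard library are available. Lean on these libraries where they do the work, as an engineer would, in place of code of your own. Each camera call takes 0.05 s, during which the arm holds its last target.

## Working session

There is one attempt and no reset: what is moved stays moved. The work goes in short steps, Python scripts to look and compute and a tool call to move; the robot and the scene stay as the last step left them, time stands still between calls to the robot, and variables do not carry over. Pictures are saved under pics/ and viewed, and the job is handed in when it is done.

Besides the shell and the picture viewer there is one more tool, called after "Emit:" by a JSON object that holds its "fn" and its "kwargs", one argument or row to a line. carry_out: Moves the arm, as the interface text tells. Its arguments: {"type":"object","properties":{"moves":{"type":"array"},"fingers":{"type":"number"}},"required":["moves"]}

```bash
mkdir -p pics; ls
python3 - <<'E'
from station import ctrl
import cv2
print(ctrl.observe()); print(ctrl.tcp_to_grasp)
for c in("scene","top","wrist"):
    im=ctrl.camera(c); cv2.imwrite(f"pics/a_{c}.png",im)
    print(c,ctrl.camera_info(c))
E
```

```text
pics
{'clock': 0.0, 'q': array([-1.23338747e+00,  3.53630582e-01,  1.63412614e+00, -2.33314239e-05,
        1.15520874e+00, -2.39866619e-03]), 'joint_velocities': array([-1.38930521e-03,  3.72041976e-04,  6.56785585e-05,  8.11878727e-04,
        1.84715567e-05, -7.74810791e-04]), 'joint_efforts': array([ 3.82636526e-04, -5.93831420e+01, -3.34215975e+01,  6.93792757e-02,
        2.32248777e-02, -1.69256286e-04]), 'position': array([ 0.20814529, -0.58879579,  0.21387809]), 'ee_rot': array([ 9.85600015e-01,  1.69092105e-01, -1.24959241e-04, -6.75017134e-04]), 'ft_force': array([-0.27795194, -1.17525252, -0.33907239]), 'ft_torque': array([-0.04261831,  0.01699643, -0.02108361]), 'finger_gap': 0.09196168133046911}
0.0187
scene {'fx': 424.0968871223866, 'fy': 424.0968871223866, 'cx': 254.1549165906849, 'cy': 197.073737134936, 'k1': -0.11724732563178222, 'xyz': array([ 1.7485854 , -0.07643734,  1.06858968]), 'rotation': array([ 0.6561239 ,  0.60397002, -0.31090327, -0.32872601])}
top {'fx': 372.7798147279146, 'fy': 372.7798147279146, 'cx': 259.6964563306949, 'cy': 191.6121358789654, 'k1': -0.119521960251905, 'xyz': array([0.28776797, 0.01354824, 1.56982322]), 'rotation': array([-0.69600543,  0.71377391, -0.05385368,  0.05659531])}
wrist {'fx': 280.6646303967838, 'fy': 280.6646303967838, 'cx': 256.7417971573484, 'cy': 196.39015516365683, 'k1': 0.0009950535057908518, 'T_tool_cam': array([[ 7.09804758e-05, -9.65791371e-01, -2.59320309e-01,
         7.36257652e-02],
       [ 9.99999895e-01,  1.86064915e-04, -4.19247616e-04,
         6.82604074e-04],
       [ 4.53156141e-04, -2.59320252e-01,  9.65791283e-01,
        -1.71051535e-01],
       [ 0.00000000e+00,  0.00000000e+00,  0.00000000e+00,
         1.00000000e+00]])}
```

View pics/a_top.png

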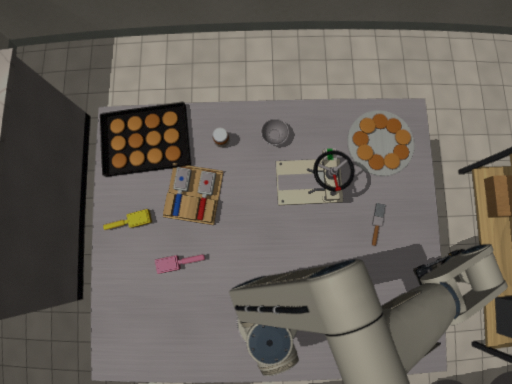

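View pics/a_scene.png

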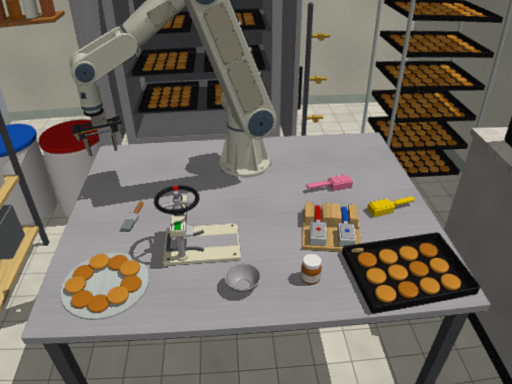

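View pics/a_wrist.png

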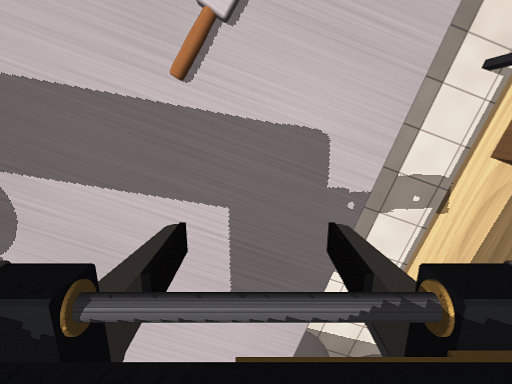

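Run:
```python
from station import ctrl
import numpy as np
for n in ["red_mould_centre","red_mould_grip","blue_mould_centre","tray_centre","press_bed","feed_table","guide_mouth","wheel_centre","red_spoke","green_mark","bowl","jar_centre","brush"]:
  for c in("top","scene"):
    r=ctrl.pinpoint(c,n)
    print(n,c,[(np.round(d["point"],4).tolist(),round(d["p"],2)) for d in r[:3]])
print(ctrl.observe()["clock"])
```

```text
red_mould_centre top [([0.2394, 0.4068, 0.0218], 0.84), ([0.5709, 0.2416, 0.024], 0.67), ([0.5328, 0.3063, 0.0067], 0.54)]
red_mould_centre scene [([0.5712, 0.2428, 0.028], 0.96), ([0.4318, 0.5298, 0.0181], 0.81), ([0.2382, 0.4073, 0.0175], 0.74)]
red_mould_grip top [([0.264, 0.264, 0.0226], 0.98)]
red_mould_grip scene [([0.2701, 0.2681, 0.0262], 0.97), ([0.3983, 0.6792, 0.0291], 0.96), ([0.4274, 0.2674, 0.0363], 0.89)]
blue_mould_centre top [([0.5934, 0.3463, 0.0275], 0.93)]
blue_mould_centre scene [([0.5941, 0.3422, 0.0302], 0.87)]
tray_centre top [([0.5332, 0.3039, 0.0056], 0.58)]
tray_centre scene [([0.5334, 0.3065, 0.0095], 0.79)]
press_bed top [([0.5744, -0.2605, 0.0207], 0.83), ([0.5935, 0.3442, 0.0263], 0.21)]
press_bed scene [([0.5741, -0.2569, 0.0224], 0.76)]
feed_table top [([0.5711, -0.1186, 0.0224], 0.56)]
feed_table scene [([0.5719, -0.1213, 0.0232], 0.89), ([0.7707, 0.1783, 0.0446], 0.21)]
guide_mouth top [([0.5694, -0.2128, 0.0238], 0.77)]
guide_mouth scene [([0.569, -0.2108, 0.0162], 0.88), ([0.5731, 0.2411, 0.0273], 0.3)]
wheel_centre top [([0.569, -0.2597, 0.222], 0.73)]
wheel_centre scene [([0.5742, -0.2574, 0.2193], 0.65)]
red_spoke top [([0.5017, -0.2667, 0.2174], 0.68)]
red_spoke scene [([0.5046, -0.2677, 0.2223], 0.58)]
green_mark top [([0.6603, -0.2558, 0.1683], 0.85)]
green_mark scene [([0.6628, -0.2588, 0.1677], 0.64)]
bowl top []
bowl scene [([0.781, -0.0482, 0.0027], 0.9)]
jar_centre top [([0.7663, 0.1821, 0.042], 0.69), ([0.5716, -0.121, 0.0181], 0.2), ([0.5711, -0.2131, 0.0246], 0.18)]
jar_centre scene [([0.7704, 0.1777, 0.0426], 0.59)]
brush top [([0.3827, -0.4713, 0.0008], 0.54), ([0.5714, 0.2437, 0.0269], 0.21)]
brush scene [([0.3825, -0.4745, 0.0022], 0.8)]
1.45
```

The candidates for the red mould are the one in the tray (top image about 205,183; red handle about 202,208), the pink one at (180,263) and the yellow one at (128,220). Only the one in the tray lies in a bed beside the blue mould and has a red handle. I'll confirm it in an enlarged crop.

```bash
cat > h.py <<'E'
import numpy as np, cv2
from scipy.spatial.transform import Rotation as R
from station import ctrl
def proj(c,P,T=None):
    i=ctrl.camera_info(c); P=np.atleast_2d(P)
    if c=="wrist":
        s=ctrl.observe() if T is None else T
        M=np.eye(4);M[:3,:3]=R.from_quat(s["ee_rot"]).as_matrix();M[:3,3]=s["position"]
        M=M@i["T_tool_cam"]; Rm=M[:3,:3];t=M[:3,3]
    else: Rm=R.from_quat(i["rotation"]).as_matrix();t=i["xyz"]
    C=(P-t)@Rm; s=C[:,:2]/C[:,2:]; r2=(s**2).sum(1,keepdims=True)
    s=s*(1+i["k1"]*r2)
    return s*[i["fx"],i["fy"]]+[i["cx"],i["cy"]]
def ray(c,uv,z,T=None):
    i=ctrl.camera_info(c); uv=np.atleast_2d(uv).astype(float)
    d=(uv-[i["cx"],i["cy"]])/[i["fx"],i["fy"]]; s=d.copy()
    for _ in range(20): s=d/(1+i["k1"]*(s**2).sum(1,keepdims=True))
    if c=="wrist":
        st=ctrl.observe() if T is None else T
        M=np.eye(4);M[:3,:3]=R.from_quat(st["ee_rot"]).as_matrix();M[:3,3]=st["position"]
        M=M@i["T_tool_cam"]; Rm=M[:3,:3];t=M[:3,3]
    else: Rm=R.from_quat(i["rotation"]).as_matrix();t=i["xyz"]
    v=np.c_[s,np.ones(len(s))]@Rm.T
    return t+v*((z-t[2])/v[:,2])[:,None]
def yaw(s): 
    m=R.from_quat(s["ee_rot"]).as_matrix(); return np.degrees(np.arctan2(m[1,0],m[0,0]))
E
python3 - <<'E'
import cv2
a=cv2.imread("pics/a_top.png")
c1=cv2.resize(a[155:235,155:235],None,fx=5,fy=5,interpolation=cv2.INTER_CUBIC)
c2=cv2.resize(a[140:220,268:348],None,fx=5,fy=5,interpolation=cv2.INTER_CUBIC)
cv2.imwrite("pics/b1.png",cv2.hconcat([c1,c2]))
s=cv2.imread("pics/a_scene.png")
cv2.imwrite("pics/b2.png",cv2.hconcat([cv2.resize(s[165:265,295:395],None,fx=4,fy=4,interpolation=cv2.INTER_CUBIC),cv2.resize(s[175:275,150:250],None,fx=4,fy=4,interpolation=cv2.INTER_CUBIC)]))
E
```

```text
(no output)
```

View pics/b1.png

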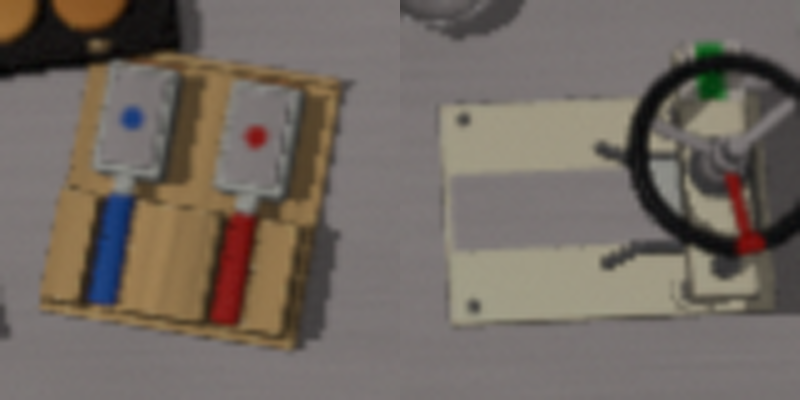

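View pics/b2.png

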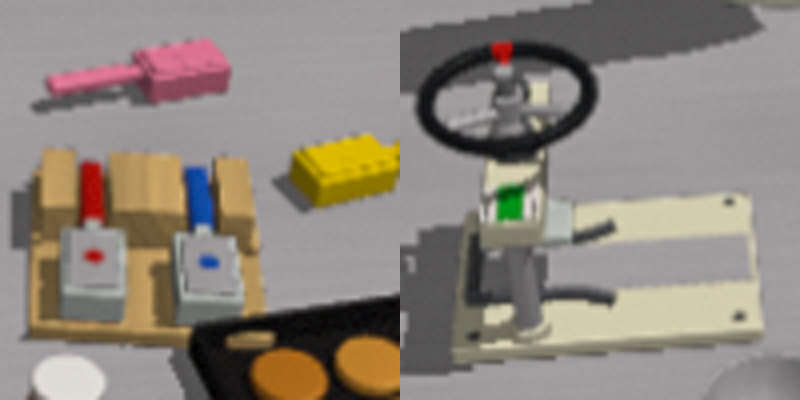

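The crop shows the red mould in the right-hand bed (red dot near (206,182), red handle near (201,208)), the blue one to its left, and the pink and yellow ones outside the tray. Next I'll refine the poses.

Run:
```python
from h import *
a=cv2.imread("pics/a_top.png"); s=cv2.imread("pics/a_scene.png")
def pk(im,cond,box):
    x0,x1,y0,y1=box; b=im[y0:y1,x0:x1].astype(int); m=cond(b[...,0],b[...,1],b[...,2])
    yy,xx=np.nonzero(m); return np.c_[xx+x0,yy+y0]
red=lambda b,g,r:(r>90)&(g<60)&(b<60)
blue=lambda b,g,r:(b>90)&(r<70)&(g<90)
def dot(im,c,cond,box,z,lbl):
    p=pk(im,cond,box); m=p.mean(0); print(lbl,c,len(p),m,ray(c,m,z)[0].round(4)); 
dot(a,"top",red,(195,215,170,192),.048,"reddot")
dot(a,"top",blue,(172,192,165,190),.048,"bluedot")
dot(s,"scene",red,(308,330,220,240),.048,"reddot")
dot(s,"scene",blue,(338,356,222,240),.048,"bluedot")
for cond,box,l in((red,(190,215,194,225),"redh"),(blue,(165,190,190,222),"blueh")):
    p=pk(a,cond,box); P=ray("top",p,.043); c=P.mean(0); u,sv,v=np.linalg.svd((P-c)[:,:2]); print(l,c.round(4),np.degrees(np.arctan2(v[0,1],v[0,0])))
# bed corners top from crop px/5 + (268,140): 
C=np.array([[440,102],[450,325],[455,175],[456,250]])/5.+[268-80,140]-.4
print(ray("top",C,.020).round(4))
H=np.array([[463,119],[473,307]])/5.+[188,140]-.4
print("screws",ray("top",H,.02).round(4))
# wheel rim circle
dark=lambda b,g,r:(b<45)&(g<45)&(r<45)
p=pk(a,lambda b,g,r:(r+g+b)<130,(308,360,145,198))
P=ray("top",p,.22)[:,:2]
from scipy.optimize import least_squares
f=least_squares(lambda q:np.hypot(P[:,0]-q[0],P[:,1]-q[1])-70e-3,[.572,-.258],loss="soft_l1",f_scale=.004)
print("wheel top",f.x,len(P),np.median(np.abs(f.fun)))
p=pk(s,lambda b,g,r:(r+g+b)<110,(150,204,180,216))
P=ray("scene",p,.22)[:,:2]
f=least_squares(lambda q:np.hypot(P[:,0]-q[0],P[:,1]-q[1])-70e-3,[.572,-.258],loss="soft_l1",f_scale=.004)
print("wheel scene",f.x,len(P),np.median(np.abs(f.fun)))
g=lambda b,g,r:(g>90)&(r<60)&(b<60)
dot(a,"top",g,(320,345,140,165),.168,"green"); dot(s,"scene",g,(165,190,215,240),.168,"green")
dot(a,"top",red,(325,350,170,195),.22,"spoke"); dot(s,"scene",red,(165,190,180,200),.225,"spoke")
```

```text
reddot top 10 [205.8 182. ] [0.574  0.2398 0.048 ]
bluedot top 10 [181.  178.2] [0.593  0.3443 0.048 ]
reddot scene 7 [318.42857143 227.28571429] [0.5687 0.2432 0.048 ]
bluedot scene 7 [346.71428571 230.42857143] [0.5963 0.3439 0.048 ]
redh [0.4635 0.2609 0.043 ] 169.7022386725097
blueh [0.4826 0.363  0.043 ] 169.96787972266955
[[ 0.667  -0.0547  0.02  ]
 [ 0.4752 -0.057   0.02  ]
 [ 0.6031 -0.0654  0.02  ]
 [ 0.5387 -0.0641  0.02  ]]
screws [[ 0.6516 -0.0739  0.02  ]
 [ 0.4899 -0.0768  0.02  ]]
wheel top [ 0.57346863 -0.26035062] 416 0.0035410462224539294
wheel scene [ 0.57826173 -0.25974475] 293 0.003449435124392372
green top 7 [329.71428571 151.85714286] [ 0.6583 -0.2599  0.168 ]
green scene 29 [177.17241379 226.31034483] [ 0.6608 -0.2577  0.168 ]
spoke top 41 [336.09756098 183.09756098] [ 0.5252 -0.2667  0.22  ]
spoke scene 23 [175.17391304 187.65217391] [ 0.5175 -0.2678  0.225 ]
```

Emit:
{"fn": "carry_out", "kwargs": {
  "moves": [
    [[2.3, 5.2, 1], [0, 0, 9.3]],
    [[4.6, 10.4, 2], [0, 0, 18.6]],
    [[6.9, 15.6, 3], [0, 0, 28]],
    [[9.1, 20.8, 4], [0, 0, 37.3]],
    [[11.4, 26, 4], [0, 0, 46.6]],
    [[13.7, 31.2, 4], [0, 0, 56]],
    [[16, 36.4, 4], [0, 0, 65.3]],
    [[18.2, 41.5, 4], [0, 0, 75]]
  ],
  "fingers": 9.19
}}

```text
clock: 2.45
position: [0.3909, -0.1726, 0.2549]
ee_rot: [0.677, 0.736, 0.0, 0.001]
ft_force: [1.6, -1.0, -0.5]
finger_gap: 0.0921
```

Emit:
{"fn": "carry_out", "kwargs": {
  "moves": [
    [[2.3, 5.2, 0], [0, 0, 9.3]],
    [[4.6, 10.4, -1], [0, 0, 18.6]],
    [[6.9, 15.6, -2], [0, 0, 28]],
    [[9.1, 20.8, -3], [0, 0, 37.3]],
    [[11.4, 26, -4], [0, 0, 46.6]],
    [[13.7, 31.2, -5], [0, 0, 56]],
    [[16, 36.4, -6], [0, 0, 65.3]],
    [[18.1, 41.6, -6], [0, 0, 74.5]]
  ]
}}

```text
clock: 3.45
position: [0.5714, 0.2434, 0.1937]
ee_rot: [0.093, 0.996, -0.0, -0.0]
ft_force: [1.8, -0.7, 0.4]
finger_gap: 0.0921
```

Emit:
{"fn": "carry_out", "kwargs": {
  "moves": [
    [[0, 0, 0], [0, 0, 0]],
    [[0, 0, 0], [0, 0, 0]]
  ]
}}

```text
clock: 3.7
position: [0.5708, 0.2413, 0.1942]
ee_rot: [0.096, 0.995, -0.0, -0.0]
ft_force: [-0.3, 0.4, 0.5]
finger_gap: 0.0918
```

Run:
```python
from h import *
s=ctrl.observe(); print(s["clock"],s["position"],yaw(s),s["q"])
im=ctrl.camera("wrist"); cv2.imwrite("pics/c_wrist.png",im)
np.savez("c.npz",ee_rot=s["ee_rot"],position=s["position"])
for n in ["red_mould_centre","red_mould_grip","blue_mould_centre"]:
    print(n,[(np.round(d["point"],4).tolist(),round(d["p"],2)) for d in ctrl.pinpoint("wrist",n)[:2]])
```

```text
3.7 [0.57079932 0.2413131  0.19423662] 168.9271702364231 [ 3.97757669e-01  3.64741450e-01  1.66421189e+00 -3.90831377e-04
  1.11370385e+00 -9.79608949e-01]
red_mould_centre [([0.5709, 0.2419, 0.0261], 0.71), ([0.4328, 0.5339, 0.0184], 0.68)]
red_mould_grip [([0.4321, 0.2665, 0.0354], 0.87), ([0.5927, 0.3452, 0.0279], 0.35)]
blue_mould_centre [([0.5953, 0.3463, 0.0264], 0.65)]
```

View pics/c_wrist.png

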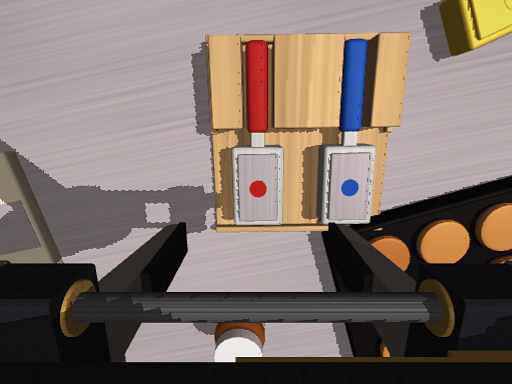

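Run:
```python
from h import *
d=np.load("c.npz"); T={k:d[k] for k in d}
im=cv2.imread("pics/c_wrist.png").astype(int); b,g,r=im[...,0],im[...,1],im[...,2]
red=(r>100)&(g<60)&(b<60); blu=(b>100)&(r<70)&(g<110)
for m,x0,x1,l in((red,235,285,"red"),(blu,325,380,"blue")):
    for y0,y1,z,n in((170,205,.048,"dot"),(36,133,.043,"handle")):
        yy,xx=np.nonzero(m[y0:y1,x0:x1]); p=np.c_[xx+x0,yy+y0]; P=ray("wrist",p,z,T); c=P.mean(0)
        u,s,v=np.linalg.svd((P-c)[:,:2],full_matrices=False)
        print(l,n,p.mean(0).round(1),c.round(4),np.degrees(np.arctan2(v[0,1],v[0,0])).round(2))
# top-face edges of head (z=.044): rough corners
K=np.array([[234,147],[283,147],[282,223],[235,223]])
P=ray("wrist",K,.044,T); print(P.round(4),P.mean(0).round(4)); 
for i,j in((3,0),(2,1),(3,2),(0,1)): dd=P[i]-P[j]; print(np.hypot(*dd[:2]).round(4),np.degrees(np.arctan2(dd[1],dd[0])).round(1))
```

```text
red dot [257.6 188.5] [0.5746 0.2414 0.048 ] -20.67
red handle [256.9  84.9] [0.4639 0.2622 0.043 ] -10.04
blue dot [349.4 187.4] [0.5938 0.3462 0.048 ] -23.71
blue handle [354.2  83.3] [0.4824 0.365  0.043 ] -9.3
[[0.523  0.2242 0.044 ]
 [0.5336 0.2787 0.044 ]
 [0.6235 0.2621 0.044 ]
 [0.6126 0.206  0.044 ]] [0.5732 0.2427 0.044 ]
0.0914 -11.5
0.0914 -10.4
0.0572 -101.1
0.0555 -101.1
```

Emit:
{"fn": "carry_out", "kwargs": {
  "moves": [
    [[0.2, 0.1, -4], [0, 0, 0.3]],
    [[0.2, 0.1, -8], [0, 0, 0.3]],
    [[0.2, 0.1, -12], [0, 0, 0.3]],
    [[0.2, 0.1, -15], [0, 0, 0.3]],
    [[0.2, 0.1, -17], [0, 0, 0.3]],
    [[0.2, 0.1, -18], [0, 0, 0.3]],
    [[0.2, 0.1, -18], [0, 0, 0.3]]
  ]
}}

```text
clock: 4.78
position: [0.5734, 0.2426, 0.0147]
ee_rot: [0.094, 0.996, -0.0, -0.0]
ft_force: [-0.1, -1.1, 0.9]
finger_gap: 0.0916
```

Emit:
{"fn": "carry_out", "kwargs": {
  "moves": [
    [[0, 0, 0], [0, 0, 0]],
    [[0, 0, 0], [0, 0, 0]],
    [[0, 0, 0], [0, 0, 0]],
    [[0, 0, 0], [0, 0, 0]],
    [[0, 0, 0], [0, 0, 0]],
    [[0, 0, 0], [0, 0, 0]]
  ],
  "fingers": 4.5
}}

```text
clock: 5.52
position: [0.5734, 0.2426, 0.015]
ee_rot: [0.093, 0.996, -0.0, 0.0]
ft_force: [-1.7, -1.6, 5.4]
finger_gap: 0.0598
```

Emit:
{"fn": "carry_out", "kwargs": {
  "moves": [
    [[0, 0, 1.5], [0, 0, 0]],
    [[0, 0, 4.5], [0, 0, 0]],
    [[0, 0, 8], [0, 0, 0]],
    [[0, -2, 10], [0, 0, -4]],
    [[0, -6, 10], [0, 0, -13]],
    [[-0.1, -10, 10], [0, 0, -22]],
    [[-0.1, -14, 10], [0, 0, -31]],
    [[-0.1, -18, 10], [0, 0, -40]]
  ]
}}

```text
clock: 6.52
position: [0.572, 0.0616, 0.115]
ee_rot: [0.431, 0.902, 0.0, -0.0]
ft_force: [-1.0, -0.3, -3.7]
finger_gap: 0.0597
```

Emit:
{"fn": "carry_out", "kwargs": {
  "moves": [
    [[0, -4, 0], [0, 0, -9]],
    [[-0.1, -8, 0], [0, 0, -18]],
    [[-0.1, -12, -1], [0, 0, -27]],
    [[-0.1, -16, -3], [0, 0, -36]],
    [[-0.1, -18.2, -5], [0, 0, -38.6]],
    [[-0.1, -18.2, -7], [0, 0, -38.6]],
    [[-0.1, -18.2, -7], [0, 0, -38.6]],
    [[-0.1, -18.2, -7], [0, 0, -38.6]]
  ]
}}

```text
clock: 7.52
position: [0.5716, -0.1188, 0.045]
ee_rot: [0.703, 0.712, 0.0, 0.0]
ft_force: [0.1, 0.4, -4.9]
finger_gap: 0.0601
```

Run:
```python
from h import *
s=ctrl.observe(); print(s["clock"],s["position"],yaw(s),s["ft_force"],s["finger_gap"])
for c in("top","scene"):
  im=ctrl.camera(c); cv2.imwrite(f"pics/d_{c}.png",im)
a=cv2.imread("pics/d_top.png")[110:230,240:360];b=cv2.imread("pics/d_scene.png")[160:280,140:260]
cv2.imwrite("pics/d.png",cv2.resize(cv2.hconcat([a,b]),None,fx=3.3,fy=3.3,interpolation=cv2.INTER_CUBIC))
```

```text
7.525 [ 0.57160772 -0.1187903   0.0449946 ] 90.74154623972098 [ 0.09179797  0.43612772 -4.94397613] 0.060054343211412245
```

View pics/d.png

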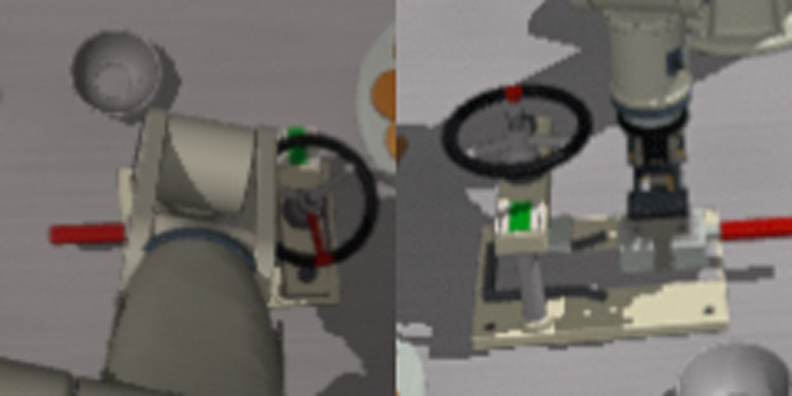

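The handle points outward (+y), the mould is level, and the bowl is clear. I'll lower it and let go.

Emit:
{"fn": "carry_out", "kwargs": {
  "moves": [
    [[0, 0, -0.8], [0, 0, 0]],
    [[0, 0, -1.4], [0, 0, 0]],
    [[0, 0, -1.7], [0, 0, 0]],
    [[0, 0, -1.7], [0, 0, 0]]
  ]
}}

```text
clock: 8.12
position: [0.5712, -0.1192, 0.0274]
ee_rot: [0.703, 0.711, -0.0, -0.0]
ft_force: [0.1, -0.6, -4.7]
finger_gap: 0.06
```

Emit:
{"fn": "carry_out", "kwargs": {
  "moves": [
    [[0, 0, 0], [0, 0, 0]],
    [[0, 0, 0], [0, 0, 0]],
    [[0, 0, 0], [0, 0, 0]],
    [[0, 0, 0], [0, 0, 0]]
  ],
  "fingers": 9
}}

```text
clock: 8.62
position: [0.5715, -0.1193, 0.0278]
ee_rot: [0.703, 0.711, 0.0, 0.0]
ft_force: [-0.9, 0.3, 0.8]
finger_gap: 0.0898
```

Emit:
{"fn": "carry_out", "kwargs": {
  "moves": [
    [[0, 0, 3], [0, 0, 0]],
    [[0, 0, 7], [0, 0, 0]],
    [[0, 1, 11], [0, 0, 0]],
    [[0, 6, 13], [0, 0, 0]],
    [[0, 11, 13], [0, 0, 0]],
    [[-0.1, 14.5, 13], [0, 0, 0]],
    [[-0.1, 14.5, 13], [0, 0, 0]],
    [[-0.1, 14.5, 13], [0, 0, 0]]
  ]
}}

```text
clock: 9.62
position: [0.5703, 0.0253, 0.1576]
ee_rot: [0.703, 0.711, -0.0, 0.0]
ft_force: [0.8, -0.7, 0.7]
finger_gap: 0.0899
```

Run:
```python
from h import *
s=ctrl.observe(); print(s["clock"],s["position"],yaw(s))
im=ctrl.camera("wrist"); cv2.imwrite("pics/e_wrist.png",im)
np.savez("e.npz",ee_rot=s["ee_rot"],position=s["position"])
cv2.imwrite("pics/e_top.png",ctrl.camera("top"));cv2.imwrite("pics/e_scene.png",ctrl.camera("scene"))
print([(np.round(d["point"],4).tolist(),round(d["p"],2)) for c in ("scene","top") for d in ctrl.pinpoint(c,"red_mould_grip")[:2]])
print([(np.round(d["point"],4).tolist(),round(d["p"],2)) for c in ("scene","top") for d in ctrl.pinpoint(c,"red_mould_centre")[:3]])
a=cv2.imread("pics/e_top.png")[110:230,240:360];b=cv2.imread("pics/e_scene.png")[160:280,140:260]
cv2.imwrite("pics/e.png",cv2.resize(cv2.hconcat([a,b]),None,fx=3.3,fy=3.3,interpolation=cv2.INTER_CUBIC))
```

```text
9.625 [0.57029556 0.02528558 0.15755825] 90.70109282848186
[([0.2713, 0.2639, 0.0241], 0.82), ([0.3974, 0.6744, 0.0237], 0.67), ([0.7691, 0.1774, 0.0428], 0.7), ([0.2647, 0.2647, 0.0236], 0.62)]
[([0.2378, 0.4067, 0.0181], 0.91), ([0.436, 0.5328, 0.0219], 0.81), ([0.5694, -0.1177, 0.0419], 0.6), ([0.2361, 0.4091, 0.02], 0.75), ([0.4283, 0.5326, 0.02], 0.56), ([0.5691, -0.1189, 0.0402], 0.55)]
```

View pics/e.png

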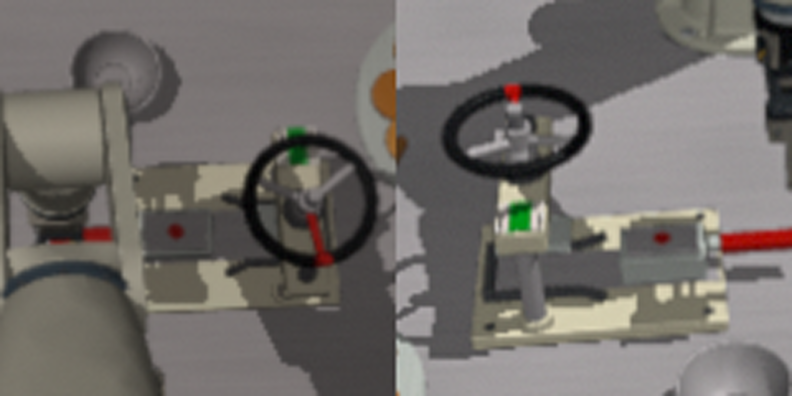

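View pics/e_wrist.png

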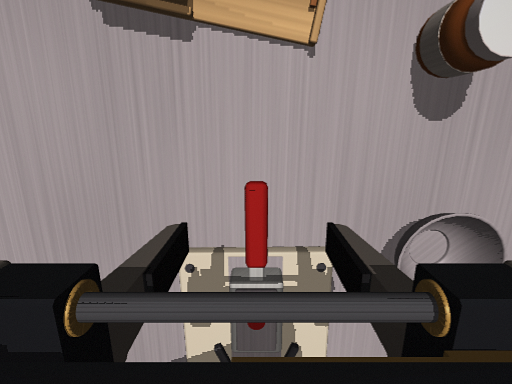

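Run:
```python
from h import *
d=np.load("e.npz"); T={k:d[k] for k in d}
im=cv2.imread("pics/e_wrist.png").astype(int); b,g,r=im[...,0],im[...,1],im[...,2]
red=(r>90)&(g<60)&(b<60)
yy,xx=np.nonzero(red[178:268,235:285]); p=np.c_[xx+235,yy+178]; P=ray("wrist",p,.055,T); c=P.mean(0)
u,s,v=np.linalg.svd((P-c)[:,:2],full_matrices=False)
print(p.mean(0),c.round(4),np.degrees(np.arctan2(v[0,1],v[0,0])).round(2),P[:,1].min(),P[:,1].max())
# left/right mean per third
for a,bb in((185,205),(215,235),(245,262)):
    m=(p[:,1]>=a)&(p[:,1]<bb); print(P[m].mean(0).round(4))
# bed corners & groove at z .02
scr=np.array([[190,268],[321,267.5]]); print("screws",ray("wrist",scr,.02,T).round(4)); print("bed corners",ray("wrist",[[190,248],[325,247.5]],.02,T).round(4))
print("bars",ray("wrist",[[221,350],[292,350]],.03,T).round(4))
a=cv2.imread("pics/e_top.png").astype(int)[170:190,285:300]; m=(a[...,2]>80)&(a[...,1]<60); yy,xx=np.nonzero(m); q=[xx.mean()+285,yy.mean()+170]; print("dot top",q,ray("top",q,.06))
a=cv2.imread("pics/e_scene.png").astype(int)[225:240,330-0:350] if 0 else cv2.imread("pics/e_scene.png").astype(int)[225:240,212:230]; m=(a[...,2]>80)&(a[...,1]<60); yy,xx=np.nonzero(m); q=[xx.mean()+212,yy.mean()+225]; print("dot scene",q,ray("scene",q,.06))
```

```text
[255.77591036 223.9047619 ] [ 0.5706 -0.0058  0.055 ] -89.41 -0.05486148462780671 0.04016555389952065
[0.5702 0.0262 0.055 ]
[ 0.5707 -0.0058  0.055 ]
[ 0.5708 -0.0382  0.055 ]
screws [[ 0.4909 -0.0766  0.02  ]
 [ 0.6509 -0.074   0.02  ]]
bed corners [[ 0.4922 -0.05    0.02  ]
 [ 0.6538 -0.0474  0.02  ]]
bars [[ 0.5277 -0.1883  0.03  ]
 [ 0.6193 -0.1872  0.03  ]]
dot top [np.float64(nan), np.float64(nan)] [[nan nan nan]]
dot scene [np.float64(220.06666666666666), np.float64(231.6)] [[ 0.57405638 -0.12085917  0.06      ]]<stdin>:14: RuntimeWarning: Mean of empty slice.
  ret = ret.dtype.type(ret / rcount)
```

Emit:
{"fn": "carry_out", "kwargs": {
  "moves": [
    [[0, 0, -4], [0, 0, 0]],
    [[0, 0, -8], [0, 0, 0]],
    [[0, 0, -11], [0, 0, 0]],
    [[0, 0, -13], [0, 0, 0]],
    [[0, 0, -13], [0, 0, 0]]
  ],
  "fingers": 6
}}

```text
clock: 10.6
position: [0.5691, 0.0254, 0.0262]
ee_rot: [0.703, 0.711, -0.001, -0.001]
ft_force: [-0.5, 0.8, -0.7]
finger_gap: 0.06
```

Emit:
{"fn": "carry_out", "kwargs": {
  "moves": [
    [[0, 0, 0], [0, 0, 0]],
    [[0, 0, 0], [0, 0, 0]],
    [[0, 0, 0], [0, 0, 0]],
    [[0, 0, 0], [0, 0, 0]],
    [[0, 0, 0], [0, 0, 0]],
    [[0, 0, 0], [0, 0, 0]]
  ],
  "fingers": 1
}}

```text
clock: 11.35
position: [0.5704, 0.0258, 0.0278]
ee_rot: [0.703, 0.711, 0.0, 0.0]
ft_force: [-0.8, 0.7, 3.8]
finger_gap: 0.0239
```

Emit:
{"fn": "carry_out", "kwargs": {
  "moves": [
    [[0, -1, 0], [0, 0, 0.1]],
    [[0, -2.5, 0], [0, 0, 0.2]],
    [[0, -4, 0], [0, 0, 0.2]],
    [[0.1, -5.5, 0], [0, 0, 0.2]],
    [[0.1, -7, 0], [0, 0, 0.2]],
    [[0.1, -8.5, 0], [0, 0, 0.2]],
    [[0.1, -9.5, 0], [0, 0, 0.2]],
    [[0.1, -10, 0], [0, 0, 0.2]]
  ]
}}

```text
clock: 12.35
position: [0.5717, -0.0741, 0.0278]
ee_rot: [0.702, 0.712, 0.001, -0.0]
ft_force: [0.4, 5.8, 4.8]
finger_gap: 0.0235
```

Emit:
{"fn": "carry_out", "kwargs": {
  "moves": [
    [[0, -0.5, 0], [0, 0, 0]],
    [[0, -1, 0], [0, 0, 0]],
    [[0, -1.5, 0], [0, 0, 0]],
    [[0, -2, 0], [0, 0, 0]],
    [[0, -2.5, 0], [0, 0, 0]],
    [[0, -3, 0], [0, 0, 0]],
    [[0, -3, 0], [0, 0, 0]]
  ]
}}

```text
clock: 13.22
position: [0.5716, -0.1041, 0.0278]
ee_rot: [0.702, 0.712, 0.0, 0.0]
ft_force: [0.1, 3.5, 3.3]
finger_gap: 0.0236
```

Emit:
{"fn": "carry_out", "kwargs": {
  "moves": [
    [[0, -0.2, 0], [0, 0, 0]],
    [[0, -0.4, 0], [0, 0, 0]],
    [[0, -0.6, 0], [0, 0, 0]],
    [[0, -0.8, 0], [0, 0, 0]],
    [[0, -0.9, 0], [0, 0, 0]]
  ]
}}

```text
clock: 13.85
position: [0.5715, -0.1126, 0.0278]
ee_rot: [0.702, 0.712, 0.0, -0.0]
ft_force: [-0.6, 6.9, 5.3]
finger_gap: 0.0238
```

Emit:
{"fn": "carry_out", "kwargs": {
  "moves": [
    [[0, -0.1, 0], [0, 0, 0]],
    [[0, -0.2, 0], [0, 0, 0]],
    [[0, -0.2, 0], [0, 0, 0]]
  ]
}}

```text
clock: 14.22
position: [0.5714, -0.1136, 0.0278]
ee_rot: [0.702, 0.712, 0.001, -0.001]
ft_force: [0.9, 11.5, 6.2]
finger_gap: 0.0239
```

Emit:
{"fn": "carry_out", "kwargs": {
  "moves": [
    [[0, -0.1, 0], [0, 0, 0]],
    [[0, -0.2, 0], [0, 0, 0]],
    [[0, -0.2, 0], [0, 0, 0]]
  ]
}}

```text
clock: 14.6
position: [0.5712, -0.1138, 0.0277]
ee_rot: [0.702, 0.712, 0.001, -0.002]
ft_force: [0.6, 24.0, 8.6]
finger_gap: 0.0239
```

Emit:
{"fn": "carry_out", "kwargs": {
  "moves": [
    [[0, 0, 0], [0, 0, 0]],
    [[0, 0, 0], [0, 0, 0]],
    [[0, 0, 0], [0, 0, 0]]
  ],
  "fingers": 5
}}

```text
clock: 14.98
position: [0.5712, -0.1177, 0.0274]
ee_rot: [0.702, 0.712, -0.0, 0.0]
ft_force: [-0.2, 0.2, 0.5]
finger_gap: 0.0496
```

Emit:
{"fn": "carry_out", "kwargs": {
  "moves": [
    [[0, 1, 2], [0, 0, 0]],
    [[0, 2, 6], [0, 0, 0]],
    [[0, 2, 11], [0, 0, 0]],
    [[0, 2, 16], [0, 0, 0]],
    [[0, 2, 22], [0, 0, 0]],
    [[0, 2, 28], [0, 0, 0]],
    [[0, 2, 30], [0, 0, 0]],
    [[0, 2, 30], [0, 0, 0]]
  ]
}}

```text
clock: 15.98
position: [0.5719, -0.097, 0.3305]
ee_rot: [0.702, 0.712, 0.001, 0.002]
ft_force: [0.1, 0.3, -0.6]
finger_gap: 0.0502
```

Run:
```python
from h import *
s=ctrl.observe(); print(s["clock"],s["position"],yaw(s))
for c in("scene","top"): cv2.imwrite(f"pics/f_{c}.png",ctrl.camera(c))
for c in("scene","top"):
  for n in("red_mould_grip","wheel_centre","red_spoke"): print(c,n,[(np.round(d["point"],4).tolist(),round(d["p"],2)) for d in ctrl.pinpoint(c,n)[:3]])
a=cv2.imread("pics/f_top.png")[110:230,240:360];b=cv2.imread("pics/f_scene.png")[160:280,140:260]
cv2.imwrite("pics/f.png",cv2.resize(cv2.hconcat([a,b]),None,fx=3.3,fy=3.3,interpolation=cv2.INTER_CUBIC))
```

```text
15.975 [ 0.57189555 -0.09700942  0.33054757] 90.87132614850262
scene red_mould_grip [([0.2695, 0.2639, 0.0279], 0.75), ([0.3957, 0.6769, 0.0255], 0.73), ([0.5714, -0.1161, 0.0503], 0.7)]
scene wheel_centre [([0.574, -0.259, 0.2187], 0.83)]
scene red_spoke [([0.503, -0.2668, 0.2201], 0.92)]
top red_mould_grip [([0.3924, 0.6748, 0.0252], 0.92), ([0.2629, 0.262, 0.0241], 0.81), ([0.5031, -0.2651, 0.2194], 0.23)]
top wheel_centre [([0.5714, -0.2578, 0.2189], 0.64)]
top red_spoke [([0.5057, -0.266, 0.2173], 0.88)]
```

View pics/f.png

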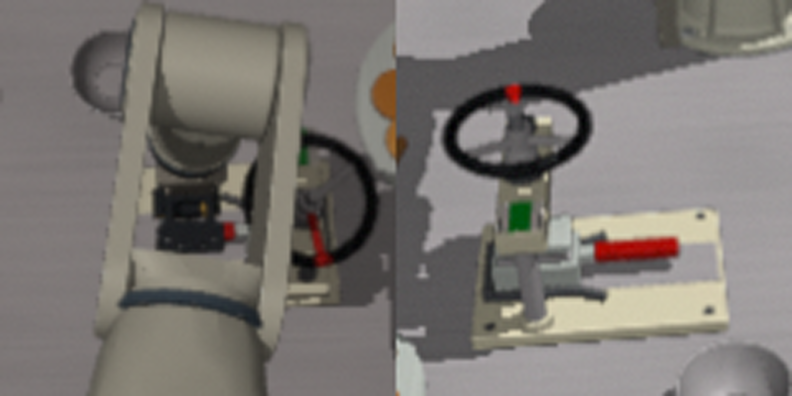

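Emit:
{"fn": "carry_out", "kwargs": {
  "moves": [
    [[-0.4, -3.2, 0], [0, 0, 9.3]],
    [[-0.8, -6.4, 0], [0, 0, 18.6]],
    [[-1.2, -9.7, 0], [0, 0, 28]],
    [[-1.6, -13, 0], [0, 0, 37]],
    [[-2, -16.2, -0.5], [0, 0, 46]],
    [[-2.4, -19.4, -1], [0, 0, 56]],
    [[-2.7, -22.6, -1.5], [0, 0, 65]],
    [[-2.7, -22.6, -2], [0, 0, 65.1]]
  ]
}}

```text
clock: 17.38
position: [0.5438, -0.325, 0.3066]
ee_rot: [0.209, 0.978, -0.0, -0.0]
ft_force: [0.3, 0.2, -0.0]
finger_gap: 0.0499
```

Emit:
{"fn": "carry_out", "kwargs": {
  "moves": [
    [[0, 0, 0], [0, 0, 0]],
    [[0, 0, 0], [0, 0, 0]]
  ]
}}

```text
clock: 17.62
position: [0.5445, -0.3223, 0.3076]
ee_rot: [0.208, 0.978, 0.0, -0.0]
ft_force: [0.3, -0.0, -0.4]
finger_gap: 0.05
```

Run:
```python
from h import *
s=ctrl.observe(); print(s["clock"],s["position"],yaw(s),s["q"])
im=ctrl.camera("wrist"); 
np.savez("g.npz",ee_rot=s["ee_rot"],position=s["position"])
t=np.linspace(0,2*np.pi,60); 
for r in(62,78):
  p=proj("wrist",np.c_[.5735+r/1e3*np.cos(t),-.259+r/1e3*np.sin(t),0*t+.22],s)
  for q in p: cv2.circle(im,tuple(int(v) for v in q),1,(0,255,255),-1)
cv2.imwrite("pics/g_wrist.png",im)
print([(np.round(d["point"],4).tolist(),round(d["p"],2)) for n in ("wheel_centre","red_spoke") for d in ctrl.pinpoint("wrist",n)[:2]])
```

```text
17.625 [ 0.54449654 -0.32232974  0.30764126] 155.93758129440553 [-5.37000917e-01  2.95053930e-01  1.50758591e+00  2.36114266e-04
  1.33918480e+00 -1.68788301e+00]
[([0.5707, -0.2551, 0.2221], 0.84), ([0.5042, -0.2675, 0.2208], 0.92)]
```

View pics/g_wrist.png

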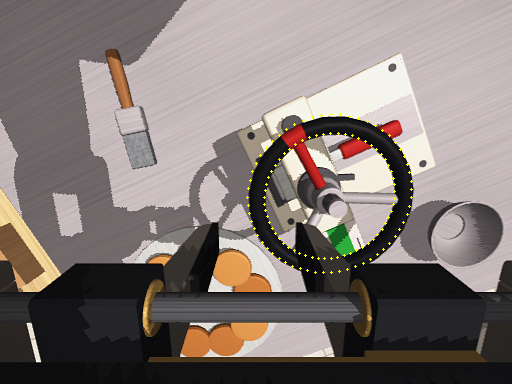

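Run:
```python
from h import *
from scipy.optimize import least_squares
d=np.load("g.npz"); T={k:d[k] for k in d}
im=cv2.imread("pics/g_wrist.png").astype(int)
m=(im.sum(2)<120); m[255:]=0; m[:,:245]=0; m[:,415:]=0; m[215:,:330]=0
yy,xx=np.nonzero(m); P=ray("wrist",np.c_[xx,yy],.222,T)[:,:2]
k=np.abs(np.hypot(P[:,0]-.5735,P[:,1]+.259)-.07)<.012; P=P[k]
f=least_squares(lambda q:np.hypot(P[:,0]-q[0],P[:,1]-q[1])-q[2],[.5735,-.259,.07],loss="soft_l1",f_scale=.004); print(f.x,len(P))
```

```text
[ 0.57305493 -0.2590465   0.06952048] 4708
```

Emit:
{"fn": "carry_out", "kwargs": {
  "moves": [
    [[0, -0.1, -3], [0, 0, 0]],
    [[0, -0.1, -6], [0, 0, 0]],
    [[0, -0.1, -8.5], [0, 0, 0]],
    [[0, -0.1, -10], [0, 0, 0]],
    [[0, -0.1, -10.6], [0, 0, 0]],
    [[0, -0.1, -10.6], [0, 0, 0]]
  ]
}}

```text
clock: 18.52
position: [0.5446, -0.3243, 0.202]
ee_rot: [0.208, 0.978, -0.0, 0.0]
ft_force: [-0.1, 0.4, -0.0]
finger_gap: 0.0501
```

Emit:
{"fn": "carry_out", "kwargs": {
  "moves": [
    [[0, 0, 0], [0, 0, 0]],
    [[0, 0, 0], [0, 0, 0]],
    [[0, 0, 0], [0, 0, 0]],
    [[0, 0, 0], [0, 0, 0]],
    [[0, 0, 0], [0, 0, 0]]
  ],
  "fingers": 0.8
}}

```text
clock: 19.15
position: [0.5453, -0.3225, 0.2019]
ee_rot: [0.208, 0.978, 0.002, 0.001]
ft_force: [3.4, 8.1, 1.3]
finger_gap: 0.0154
```

Run:
```python
import numpy as np
th=lambda a:np.radians(a)
def rows(a0,n,st,off=(0,0)):
    for k in range(1,n+1):
        a=a0-st*k; d=7*np.array([np.cos(th(a))-np.cos(th(a0)),np.sin(th(a))-np.sin(th(a0))])+off
        print("[[%.2f, %.2f, 0], [0, 0, %g]],"%(d[0],d[1],-st*k),end=" ")
    print()
rows(246,8,6,(.08,.08)); rows(198,8,6);rows(150,8,6);rows(102,6,6)
```

```text
[[-0.57, 0.41, 0], [0, 0, -6]], [[-1.19, 0.81, 0], [0, 0, -12]], [[-1.76, 1.27, 0], [0, 0, -18]], [[-2.27, 1.79, 0], [0, 0, -24]], [[-2.74, 2.36, 0], [0, 0, -30]], [[-3.14, 2.97, 0], [0, 0, -36]], [[-3.47, 3.63, 0], [0, 0, -42]], [[-3.73, 4.31, 0], [0, 0, -48]], 
[[-0.19, 0.71, 0], [0, 0, -6]], [[-0.30, 1.43, 0], [0, 0, -12]], [[-0.34, 2.16, 0], [0, 0, -18]], [[-0.30, 2.89, 0], [0, 0, -24]], [[-0.19, 3.62, 0], [0, 0, -30]], [[0.00, 4.33, 0], [0, 0, -36]], [[0.26, 5.01, 0], [0, 0, -42]], [[0.60, 5.66, 0], [0, 0, -48]], 
[[0.40, 0.61, 0], [0, 0, -6]], [[0.86, 1.18, 0], [0, 0, -12]], [[1.38, 1.70, 0], [0, 0, -18]], [[1.95, 2.16, 0], [0, 0, -24]], [[2.56, 2.56, 0], [0, 0, -30]], [[3.22, 2.89, 0], [0, 0, -36]], [[3.90, 3.16, 0], [0, 0, -42]], [[4.61, 3.35, 0], [0, 0, -48]], 
[[0.72, 0.11, 0], [0, 0, -6]], [[1.46, 0.15, 0], [0, 0, -12]], [[2.19, 0.11, 0], [0, 0, -18]], [[2.91, -0.00, 0], [0, 0, -24]], [[3.62, -0.19, 0], [0, 0, -30]], [[4.30, -0.45, 0], [0, 0, -36]],
```

Emit:
{"fn": "carry_out", "kwargs": {
  "moves": [
    [[-0.57, 0.41, 0], [0, 0, -6]],
    [[-1.19, 0.81, 0], [0, 0, -12]],
    [[-1.76, 1.27, 0], [0, 0, -18]],
    [[-2.27, 1.79, 0], [0, 0, -24]],
    [[-2.74, 2.36, 0], [0, 0, -30]],
    [[-3.14, 2.97, 0], [0, 0, -36]],
    [[-3.47, 3.63, 0], [0, 0, -42]],
    [[-3.73, 4.31, 0], [0, 0, -48]]
  ]
}}

```text
clock: 20.15
position: [0.5075, -0.2811, 0.2019]
ee_rot: [0.589, 0.808, 0.0, 0.001]
ft_force: [2.4, -0.7, -1.3]
finger_gap: 0.015
```

Emit:
{"fn": "carry_out", "kwargs": {
  "moves": [
    [[0, 0, 0], [0, 0, 0]]
  ]
}}

```text
clock: 20.27
position: [0.5072, -0.2804, 0.2019]
ee_rot: [0.588, 0.809, 0.001, -0.0]
ft_force: [1.1, 4.8, 3.0]
finger_gap: 0.0152
```

Emit:
{"fn": "carry_out", "kwargs": {
  "moves": [
    [[-0.19, 0.71, 0], [0, 0, -6]],
    [[-0.3, 1.43, 0], [0, 0, -12]],
    [[-0.34, 2.16, 0], [0, 0, -18]],
    [[-0.3, 2.89, 0], [0, 0, -24]],
    [[-0.19, 3.62, 0], [0, 0, -30]],
    [[0, 4.33, 0], [0, 0, -36]],
    [[0.26, 5.01, 0], [0, 0, -42]],
    [[0.6, 5.66, 0], [0, 0, -48]]
  ]
}}

```text
clock: 21.28
position: [0.5127, -0.2249, 0.2019]
ee_rot: [0.866, 0.5, -0.001, 0.0]
ft_force: [-2.8, -0.8, 3.9]
finger_gap: 0.0154
```

Emit:
{"fn": "carry_out", "kwargs": {
  "moves": [
    [[0.4, 0.61, 0], [0, 0, -6]],
    [[0.86, 1.18, 0], [0, 0, -12]],
    [[1.38, 1.7, 0], [0, 0, -18]],
    [[1.95, 2.16, 0], [0, 0, -24]],
    [[2.56, 2.56, 0], [0, 0, -30]],
    [[3.22, 2.89, 0], [0, 0, -36]],
    [[3.9, 3.16, 0], [0, 0, -42]],
    [[4.61, 3.35, 0], [0, 0, -48]]
  ]
}}

```text
clock: 22.28
position: [0.5586, -0.1911, 0.2019]
ee_rot: [0.995, 0.104, -0.001, -0.0]
ft_force: [-3.2, 1.5, 5.7]
finger_gap: 0.0152
```

Run:
```python
from h import *
s=ctrl.observe(); p=s["position"]; print(s["clock"],p,yaw(s),s["ft_force"],s["ft_torque"],np.hypot(p[0]-.5738,p[1]+.2586),np.degrees(np.arctan2(p[1]+.2586,p[0]-.5738)))
cv2.imwrite("pics/h_wrist.png",ctrl.camera("wrist"));cv2.imwrite("pics/h_scene.png",ctrl.camera("scene"))
b=cv2.imread("pics/h_scene.png")[160:280,140:260];w=cv2.imread("pics/h_wrist.png")
cv2.imwrite("pics/h.png",cv2.hconcat([cv2.resize(b,(384,384)),cv2.resize(w,None,fx=.8,fy=1)]))
for n in ("red_spoke","wheel_centre"): print(n,[(np.round(d["point"],4).tolist(),round(d["p"],2)) for d in ctrl.pinpoint("scene",n)[:2]])
```

```text
22.275 [ 0.55861634 -0.1910604   0.20185589] 11.939717658224945 [-3.15125851  1.46349765  5.6596635 ] [0.09156604 0.61575199 0.12558883] 0.06922528708420009 102.6700867309087
red_spoke [([0.6253, -0.2098, 0.2204], 0.59)]
wheel_centre [([0.5732, -0.2573, 0.2209], 0.96), ([0.5754, -0.2586, 0.0402], 0.65)]
```

View pics/h.png

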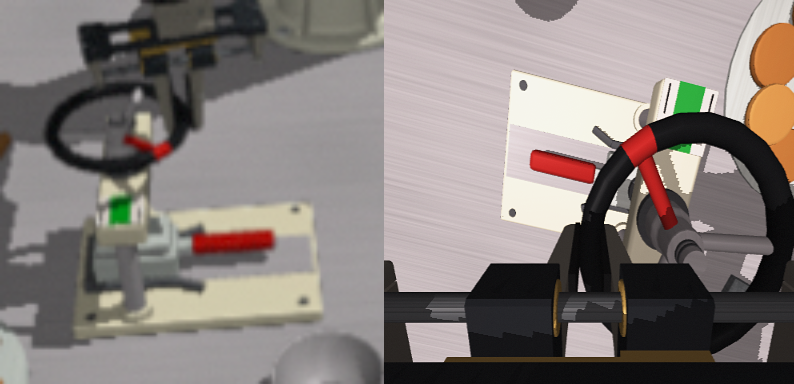

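Emit:
{"fn": "carry_out", "kwargs": {
  "moves": [
    [[0.72, 0.11, 0], [0, 0, -6]],
    [[1.46, 0.15, 0], [0, 0, -12]],
    [[2.19, 0.11, 0], [0, 0, -18]],
    [[2.91, 0, 0], [0, 0, -24]],
    [[3.62, -0.19, 0], [0, 0, -30]],
    [[4.3, -0.45, 0], [0, 0, -36]],
    [[4.3, -0.45, 0], [0, 0, -36]]
  ]
}}

```text
clock: 23.35
position: [0.6023, -0.196, 0.2019]
ee_rot: [0.978, -0.208, 0.0, 0.0]
ft_force: [0.1, 1.9, 3.7]
finger_gap: 0.0152
```

Run:
```python
from h import *
s=ctrl.observe(); p=s["position"]; print(s["clock"],p,yaw(s),s["ft_force"],s["ft_torque"],np.hypot(p[0]-.5738,p[1]+.2586),np.degrees(np.arctan2(p[1]+.2586,p[0]-.5738)))
np.savez("i.npz",ee_rot=s["ee_rot"],position=s["position"])
cv2.imwrite("pics/i_wrist.png",ctrl.camera("wrist"));cv2.imwrite("pics/i_scene.png",ctrl.camera("scene"))
b=cv2.imread("pics/i_scene.png")[160:280,140:260];w=cv2.imread("pics/i_wrist.png")
cv2.imwrite("pics/i.png",cv2.hconcat([cv2.resize(b,(384,384)),cv2.resize(w,None,fx=.8,fy=1)]))
for c in("scene","wrist"):
 for n in ("red_spoke","wheel_centre","green_mark"): print(n,[(np.round(d["point"],4).tolist(),round(d["p"],2)) for d in ctrl.pinpoint(c,n)[:2]])
```

```text
23.35 [ 0.60234424 -0.19597319  0.20191067] -23.95208345362869 [0.12057549 1.87632918 3.68025968] [ 0.26450821  0.02016743 -0.16044173] 0.06882507278469689 65.49729936172977
red_spoke [([0.6412, -0.2499, 0.2187], 0.79)]
wheel_centre [([0.5743, -0.257, 0.2199], 0.72)]
green_mark [([0.665, -0.2591, 0.1699], 0.64), ([0.5701, -0.2106, 0.0154], 0.39)]
red_spoke [([0.6428, -0.2486, 0.2185], 0.56)]
wheel_centre [([0.5692, -0.2557, 0.2183], 0.71)]
green_mark [([0.6663, -0.2619, 0.163], 0.9)]
```

View pics/i.png

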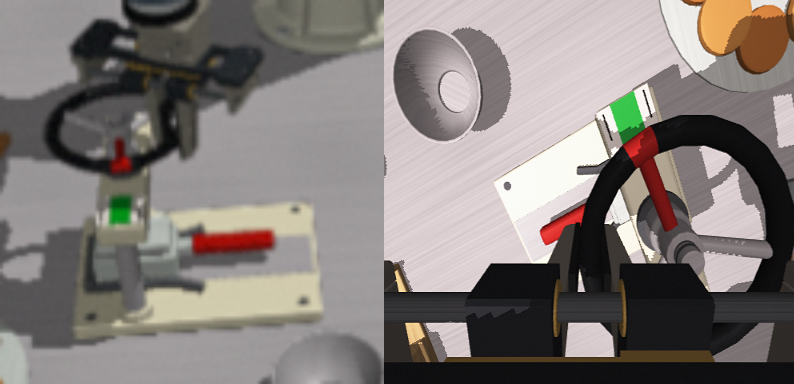

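Emit:
{"fn": "carry_out", "kwargs": {
  "moves": [
    [[0.33, -0.16, 0], [0, 0, -3]],
    [[0.65, -0.33, 0], [0, 0, -6]],
    [[0.65, -0.33, 0], [0, 0, -6]]
  ]
}}

```text
clock: 24.12
position: [0.6082, -0.199, 0.2019]
ee_rot: [0.966, -0.259, -0.0, 0.0]
ft_force: [-3.4, -0.1, 7.3]
finger_gap: 0.0148
```

Run:
```python
from h import *
s=ctrl.observe(); p=s["position"]; print(s["clock"],p,yaw(s),s["ft_force"],np.degrees(np.arctan2(p[1]+.2586,p[0]-.5738)))
w=ctrl.camera("wrist");sc=ctrl.camera("scene");cv2.imwrite("pics/j_wrist.png",w);cv2.imwrite("pics/j_scene.png",sc)
for c,im in(("wrist",w),("scene",sc)):
    im=im.astype(int);b,g,r=im[...,0],im[...,1],im[...,2]
    box=(slice(120,240),slice(290,450)) if c=="wrist" else (slice(185,220),slice(160,200))
    m=np.zeros(r.shape,bool); m[box]=((r>90)&(g<60)&(b<60))[box]
    n,l,st,ce=cv2.connectedComponentsWithStats(m.astype(np.uint8)); 
    if n<2: continue
    k=1+st[1:,4].argmax(); yy,xx=np.nonzero(l==k); P=ray(c,np.c_[xx,yy],.222,s)[:,:2]; cc=P.mean(0); v=np.linalg.svd(P-cc,full_matrices=False)[2][0]
    print(c,len(P),cc.round(4),"axis",np.degrees(np.arctan2(v[1],v[0]))%180,"dir from ctr",np.degrees(np.arctan2(cc[1]+.2588,cc[0]-.5735)))
    gm=(g>90)&(r<70)&(b<80); yy,xx=np.nonzero(gm); q=np.c_[xx,yy]; P=ray(c,q,.168,s)[:,:2]; k=np.hypot(P[:,0]-.663,P[:,1]+.258)<.04; print("green",k.sum(),P[k].mean(0),"y range",P[k][:,1].min(),P[k][:,1].max())
for c in("scene","wrist"):
 for n in ("red_spoke","green_mark"): print(n,[(np.round(d["point"],4).tolist(),round(d["p"],2)) for d in ctrl.pinpoint(c,n)[:1]])
cv2.imwrite("pics/j.png",cv2.hconcat([cv2.resize(sc[160:280,140:260],(384,384)),cv2.resize(w,None,fx=.8,fy=1)]))
```

```text
24.125 [ 0.6082296  -0.19903786  0.20186488] -30.0335645651113 [-3.35690119 -0.05952293  7.32999786] 59.97015311801577
wrist 2240 [ 0.628  -0.2587] axis 178.87197367229837 dir from ctr 0.1407419865230638
green 1109 [ 0.65714167 -0.25773677] y range -0.26870623892356044 -0.24628052574394063
scene 20 [ 0.6502 -0.2597] axis 174.38424917444897 dir from ctr -0.6810952306798151
green 22 [ 0.66409501 -0.25973761] y range -0.26995935310204366 -0.24776649178529775
red_spoke [([0.6431, -0.257, 0.22], 0.68)]
green_mark [([0.6651, -0.2573, 0.1677], 0.91)]
red_spoke [([0.6442, -0.2548, 0.219], 0.84)]
green_mark [([0.6633, -0.2629, 0.1637], 0.97)]
```

View pics/j.png

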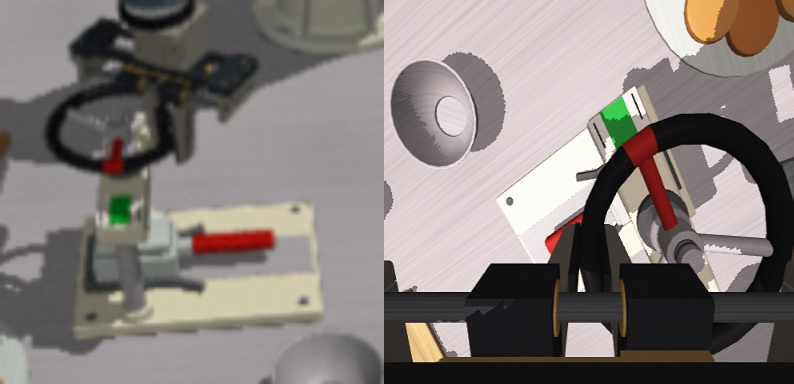

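Emit:
{"fn": "carry_out", "kwargs": {
  "moves": [
    [[0, 0, 0], [0, 0, 0]],
    [[0, 0, 0], [0, 0, 0]],
    [[0, 0, 0], [0, 0, 0]],
    [[0, 0, 0], [0, 0, 0]]
  ],
  "fingers": 4.8
}}

```text
clock: 24.92
position: [0.6085, -0.1988, 0.2013]
ee_rot: [0.966, -0.259, -0.0, -0.0]
ft_force: [-0.9, -0.7, 0.2]
finger_gap: 0.0478
```

Emit:
{"fn": "carry_out", "kwargs": {
  "moves": [
    [[0, 0, 2], [0, 0, 0]],
    [[0, 0, 5], [0, 0, 0]],
    [[0, 0, 9], [0, 0, 0]],
    [[0, 0, 13], [0, 0, 0]],
    [[-4, 4, 13], [0, 0, 0]],
    [[-8, 8, 13], [0, 0, 0]],
    [[-12, 12, 13], [0, 0, 0]],
    [[-16, 16, 13], [0, 0, 0]]
  ]
}}

```text
clock: 25.92
position: [0.4472, -0.0378, 0.3316]
ee_rot: [0.966, -0.259, 0.0, -0.0]
ft_force: [1.1, 0.7, -0.0]
finger_gap: 0.0482
```

Emit:
{"fn": "carry_out", "kwargs": {
  "moves": [
    [[-4, 4, 0], [0, 0, 0]],
    [[-8, 8, 0], [0, 0, 0]],
    [[-8, 12, 0], [0, 0, 0]],
    [[-8, 12, 0], [0, 0, 0]]
  ]
}}

```text
clock: 26.42
position: [0.3682, 0.083, 0.3319]
ee_rot: [0.966, -0.257, 0.0, -0.001]
ft_force: [0.7, -0.5, -0.3]
finger_gap: 0.0481
```

Run:
```python
from h import *
s=ctrl.observe(); print(s["clock"],s["position"])
t=ctrl.camera("top");sc=ctrl.camera("scene");cv2.imwrite("pics/k_top.png",t);cv2.imwrite("pics/k_scene.png",sc)
for c in("scene","top"):
 for n in ("red_spoke","wheel_centre","green_mark","red_mould_grip","red_mould_centre","blue_mould_centre"): print(c,n,[(np.round(d["point"],4).tolist(),round(d["p"],2)) for d in ctrl.pinpoint(c,n)[:3]])
for c,im,box in(("top",t,(275,325,160,200)),("scene",sc,(190,240,220,245))):
    b,g,r=[im[...,i].astype(int) for i in range(3)]; x0,x1,y0,y1=box
    yy,xx=np.nonzero(((r>90)&(g<60)&(b<60))[y0:y1,x0:x1]); P=ray(c,np.c_[xx+x0,yy+y0],.055); print(c,"handle",P.mean(0),P.min(0),P.max(0))
cv2.imwrite("pics/k.png",cv2.resize(cv2.hconcat([sc[160:280,140:260],t[110:230,240:360]]),None,fx=3.3,fy=3.3,interpolation=cv2.INTER_CUBIC))
cv2.imwrite("pics/k_all.png",cv2.resize(cv2.hconcat([sc,t]),(800,300)))
```

```text
26.425 [0.36821094 0.08301474 0.33194632]
scene red_spoke [([0.6438, -0.2553, 0.22], 0.85)]
scene wheel_centre [([0.5733, -0.2597, 0.2177], 0.59)]
scene green_mark [([0.6648, -0.2588, 0.1663], 0.65), ([0.7836, -0.049, 0.0059], 0.64)]
scene red_mould_grip [([0.5709, -0.1165, 0.0492], 0.92), ([0.3976, 0.6763, 0.0232], 0.82), ([0.2702, 0.2643, 0.0234], 0.66)]
scene red_mould_centre [([0.4328, 0.5332, 0.0204], 0.96), ([0.5729, -0.2588, 0.0437], 0.94), ([0.2361, 0.408, 0.0164], 0.68)]
scene blue_mould_centre [([0.5953, 0.3416, 0.0285], 0.95)]
top red_spoke [([0.6405, -0.2534, 0.2176], 0.72)]
top wheel_centre [([0.5722, -0.2589, 0.2233], 0.76), ([0.3813, -0.4696, -0.0003], 0.47)]
top green_mark [([0.6575, -0.2563, 0.1686], 0.9)]
top red_mould_grip [([0.2648, 0.2649, 0.0219], 0.75), ([0.3941, 0.6785, 0.0262], 0.73), ([0.5709, -0.1174, 0.046], 0.62)]
top red_mould_centre [([0.2397, 0.407, 0.0188], 0.82), ([0.5691, -0.2595, 0.0423], 0.76), ([0.427, 0.5336, 0.02], 0.7)]
top blue_mould_centre [([0.5942, 0.3453, 0.0267], 0.57)]
top handle [ 0.57199464 -0.14904713  0.055     ] [ 0.56225539 -0.19334386  0.055     ] [ 0.58299588 -0.10557538  0.055     ]
scene handle [ 0.58662118 -0.15083452  0.055     ] [ 0.56968364 -0.19426491  0.055     ] [ 0.60271316 -0.10689665  0.055     ]
```

View pics/k.png

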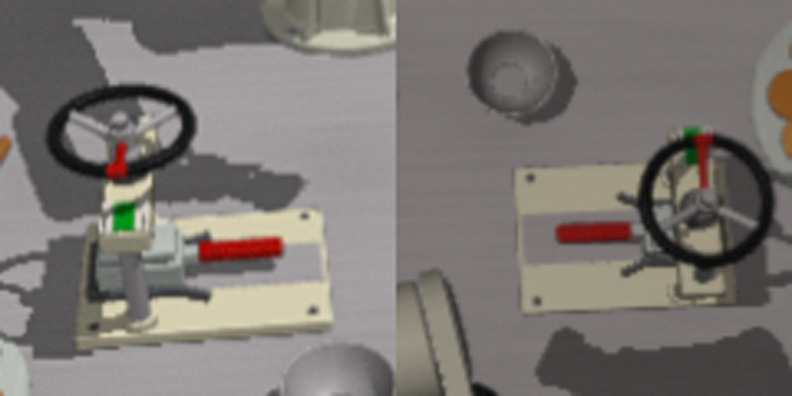

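View pics/k_all.png

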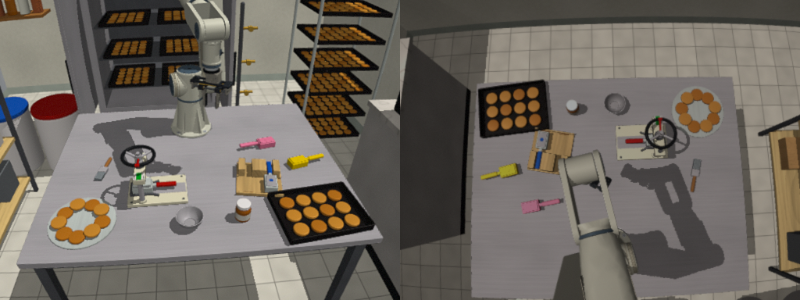

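Run:
```python
from h import *
d=0
for f in("top","scene"):
    im=cv2.imread(f"pics/k_{f}.png"); b,g,r=[im[...,i].astype(float) for i in range(3)]
    box=(325,348,145,175) if f=="top" else (165,190,195,218)
    x0,x1,y0,y1=box; w=np.clip(r-np.maximum(g,b)-40,0,None)[y0:y1,x0:x1]; yy,xx=np.mgrid[y0:y1,x0:x1]
    m=w>0; P=ray(f,np.c_[xx[m],yy[m]],.224)[:,:2]; W=w[m]; c=(P*W[:,None]).sum(0)/W.sum(); print(f,"spoke centroid",c.round(4),m.sum(),"dir",np.degrees(np.arctan2(c[1]+.2588,c[0]-.5735)).round(2))
    D=(P-c); C=(D*W[:,None]).T@D; e=np.linalg.eigh(C)[1][:,1]; print(" axis",np.degrees(np.arctan(e[1]/e[0])))
    out=P[P[:,0]>.632]; ow=W[P[:,0]>.632]
    if len(out): o=(out*ow[:,None]).sum(0)/ow.sum(); print(" rim part",o.round(4),np.degrees(np.arctan2(o[1]+.2588,o[0]-.5735)).round(2))
    # rim fit
    box=(308,362,145,200) if f=="top" else (150,205,180,218)
    x0,x1,y0,y1=box; m=(im.astype(int).sum(2)<120)[y0:y1,x0:x1]; yy,xx=np.nonzero(m); P=ray(f,np.c_[xx+x0,yy+y0],.222)[:,:2]
    k=np.abs(np.hypot(P[:,0]-.5735,P[:,1]+.259)-.07)<.015;P=P[k]
    # circle fit with binning to be even in angle
    a=np.degrees(np.arctan2(P[:,1]+.259,P[:,0]-.5735))//15; Q=np.array([[P[a==v].mean(0)] for v in np.unique(a)])[:,0]
    from scipy.optimize import least_squares
    s=least_squares(lambda q:np.hypot(Q[:,0]-q[0],Q[:,1]-q[1])-q[2],[.5735,-.259,.07]); print(" rim",s.x.round(4),len(Q))
    if len(out): print(" rel dir",np.degrees(np.arctan2(o[1]-s.x[1],o[0]-s.x[0])).round(2), np.degrees(np.arctan2(c[1]-s.x[1],c[0]-s.x[0])).round(2))
    box=(320,345,140,165) if f=="top" else (165,190,215,240)
    x0,x1,y0,y1=box; w=np.clip(g-np.maximum(r,b)-40,0,None)[y0:y1,x0:x1]; yy,xx=np.nonzero(w>0); P=ray(f,np.c_[xx+x0,yy+y0],.168)[:,:2]; print(" green",P.mean(0).round(4),P.min(0).round(4),P.max(0).round(4))
```

```text
top spoke centroid [ 0.6244 -0.2587] 44 dir 0.14
 axis -4.2222146433306476
 rim part [ 0.6416 -0.2601] -1.07
 rim [ 0.5729 -0.2599  0.0693] 24
 rel dir -0.11 1.41
 green [ 0.6556 -0.2558] [ 0.6338 -0.2656] [ 0.67   -0.2497]
scene spoke centroid [ 0.639  -0.2585] 51 dir 0.22
 axis -3.9017951610087884
 rim part [ 0.6474 -0.2592] -0.27
 rim [ 0.5804 -0.2597  0.0698] 24
 rel dir 0.44 1.09
 green [ 0.6559 -0.2581] [ 0.6322 -0.2688] [ 0.6754 -0.2475]
```

```bash
python3 -c "
from station import ctrl
print(ctrl.sign_off())"
```

```text
the job is handed in; nothing more can be done
None
```

I set the red-handled mould on the feed table with its handle outward and let go. I then took it by the handle and slid it between the guide bars. At the end it stopped moving while the push rose to about 24 N. Next I wound the wheel about 186° clockwise in a single grip, released it and moved the arm clear. I handed the job in at about 27 s of the 72 s allowed.

**Last checks**
- **Red spoke:** measured in the pictures, it points 0.1–0.4° from the bed's cross axis with the wheel centre I settled on, against about 0.9° for the green mark. The mark's band spans about ±7°. The networks disagreed slightly, giving 3–5°, which is about their own accuracy and still within the band.
- **Mould:** the networks put the head's centre at y ≈ -0.259, which matches fully home to within a few mm. The handle end measured 3–6 mm deeper than that. I put this down to pixel size and calibration, because the mould had already stopped against something solid.
- **Bystanders:** in the last pictures the blue mould is still in its tray. The bowl, jar, brush and the pink and yellow look-alikes look unmoved, and the gripper is well away from everything.

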